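Load the parts-washer lift with the sawn blanks

ROBOT

A 7-joint arm with a two-finger parallel gripper is mounted at the origin on the work surface. World frame = base frame: x ahead of the robot, y to its left, z up, the work surface at z = 0. Lengths are in m, angles in rad, forces in N, time in s.
With the tool pointing down it reaches from about 0.425 to 0.925 m from the base axis. Payload 6.8 kg.
Tool frame: the origin (TCP) lies on the mounting face of the last link; the fingertips stand 173 mm ahead of it and the grasp point (between the pads) lies 155 mm ahead of it (r.tip_reach is the distance from the TCP to the fingertips, in m); z points along the fingers, x is the direction in which the jaws open and shut, and the axes are right-handed (so a half turn about z gives the same grasp; the last joint's range is limited). The gripper opens to 85 mm and grips with 20 to 120 N. Pads are 22 mm wide; open, the fingers measure 114 mm over their backs; the gripper's body (76 mm by 85 mm) begins 54 mm behind the grasp point. The pads swing forward as they close: fully open they stand 13 mm farther back than shut.
Start: joints at [1.133, 0.477, 0.022, 1.555, -0.011, 1.109, -0.083], TCP at [0.219, -0.639, 0.405] pointing down, gripper open.
Joint ranges: [-2.96, 2.96], [-0.34, 2.1], [-1.41, 1.46], [0.24, 2.44], [-1.37, 4.51], [0.17, 1.92], [-2.96, 2.96]. Speed limits (rad/s): [2.39, 2.39, 3.14, 3.14, 3.14, 3.14, 3.14].

INTERFACE

Orientations are given as a rotation vector (axis times angle).
In Python, from bench import r, eyes gives the robot as it stands.
- The arm moves only by the tool jog_arm, never from a script. Its argument "series" is a list of rows, each a list of 4 numbers: the shift along the tool's x, y, z in units of 30 mm (1.0 is 30 mm), then the turn about the tool's z in units of 10 degrees (1.0 is 10 degrees). In form: [[dx, dy, dz, roll], ...]. A call has 1 to 12 rows; each row shifts and turns the pose as measured when the row begins, along the tool's axes as they then stand; what a row does not reach is not made up. A row lasts 1/8 s, in which the tool goes at most 62.5 mm and 10.7 degrees, less where a joint would pass 70% of its speed; a pose out of reach is approached as far as the arm can. A call is refused whole if a number of a shift passes 1 or a number of a turn 1, either way. A call with a gripper value outside its range is refused whole. "grip" is the finger opening in mm, from 0 to 85.4, set as the call begins (left out, the last holds). The fingers move at their own pace and stop on an object; "newtons" is the grip in N (left out, the last holds). Time passes only in rows, so rows that do not move let the fingers close. It gives the time, the measured TCP pose, the force and the opening at its end, in the units of the state.
- r.get_obs(): the state, without advancing time (a new reading comes with each control period).
- eyes.grab_frame(name): name is "scene" or "top" or "wrist"; returns a dict with "pixels" (384x512x3 uint8, red, green, blue), "fx", "fy", "cx", "cy" (pixels), "distortion" ([k1, k2, p1, p2, k3] as OpenCV has them; the pictures are not rectified), "rvec" (rotation vector, rad) and "tvec" (3), from world to camera coordinates, as OpenCV has them. Camera axes: x right, y down, z forward; pixel columns grow to the right and rows downward; lengths in m; the calibration is good to about 2 mm. A picture is of the moment at which its call begins. There is no depth.
- r.hand_in(): hands the job in, once; it reports no verdict.
Trained networks look in a picture, given as the dict that the camera call returned (one of the last four; its "shot" number tells which), for a name from the list of things; names that differ only in an ending like _2 or _b are one class to them, and where a whole thing is asked for, a point or a joint stands for the part that bears it (a point fixed in the world has none). Each returns a list of dicts, best first, with "confidence" (0 to 1); they miss things now and then, are a little off and sometimes report something else, mostly with a low value. They report only what shows in the picture. A call takes as long as a camera call.
- eyes.find_in(picture, name): "extent" ([left, top, width, height] in pixels, round what is visible of it).
- eyes.place_of(picture, name): "xy" ([column, row] in pixels: a listed point, or the origin of a listed thing).
The state is a dict: "clock": time; "joints": joint angles; "qvel": joint speeds; "tau": joint torques, N m; "tcp_pos": TCP position; "orientation": TCP orientation; "contact_force": force on the tool from outside, world axes, zero at the start; "moment": the same for the moment, N m; "grip_width": finger opening in m.
Only numpy, scipy, OpenCV 4.12 (cv2) and the standard library are available. Lean on these libraries where they do the work, as an engineer would, in place of code of your own. Each camera call takes 0.05 s, during which the arm holds its last target.

TASK

Stand the three solid sawn blanks (round, square and flat bar) upright in the nests of the parts-washer tray, each in the nest with the recess of its own shape and right down on the recess floor. Only when all three are in and let go, with the tray still raised, press the tray down by its black push pad until it catches at the bottom and stays there. The two hollow tube offcuts are not for washing: leave them standing where they are, and finish with your hand clear.

Things in the scene. Friction and masses are not known exactly. Their poses are not given: they have to be found in the camera images.
- round_blank_mid (a point): Solid round bar blank, bare aluminium, 40 mm diameter, 60 mm tall, standing on its sawn end, about 200 g. This point is its centre, half-way up (30 mm above its foot). It may stand at any turn, on the steel table at z = 0.
- square_blank_mid (a point): Solid square bar blank, bare aluminium, 36 x 36 mm, 60 mm tall, standing on end, about 210 g; x and y axes are square to its side faces. This point is its centre, half-way up (30 mm above its foot). It may stand at any turn, on the steel table at z = 0.
- flat_blank_mid (a point): Solid flat-bar blank, bare aluminium, 56 mm (along its x axis) by 25 mm (along its y axis), 60 mm tall, standing on end, about 225 g. This point is its centre, half-way up (30 mm above its foot). It may stand at any turn, on the steel table at z = 0.
- round_tube_mid (a point): Look-alike that stays: hollow round tube offcut, aluminium, 40 mm outside diameter, open 33 mm bore seen from above, 60 mm tall, standing. This point is its centre, half-way up (30 mm above its foot). It may stand at any turn, on the steel table at z = 0.
- square_tube_mid (a point): Look-alike that stays: hollow square tube offcut, aluminium, 36 x 36 mm outside, 3 mm wall, open from above, 60 mm tall, standing; axes square to its faces. This point is its centre, half-way up (30 mm above its foot). It may stand at any turn, on the steel table at z = 0.
- nest_round_floor (a point): Grey plastic nest, 88 x 88 x 9 mm, loose in one of three seats (96 mm apart; differs at each start) of the washer's lift tray; black-floored recess 5 mm deep, round, 57 mm diameter. This point: centre of the recess floor, where the middle of the round blank's foot belongs. x and y axes run along the nest's and tray's edges.
- nest_square_floor (a point): Grey plastic nest, 88 x 88 x 9 mm, loose in one of three seats (96 mm apart; differs at each start) of the washer's lift tray; black-floored recess 5 mm deep, square, 54 x 54 mm with sides along the nest's edges. This point: centre of the recess floor, where the middle of the square blank's foot belongs. x and y axes run along the nest's and tray's edges.
- nest_flat_floor (a point): Grey plastic nest, 88 x 88 x 9 mm, loose in one of three seats (96 mm apart; differs at each start) of the washer's lift tray; black-floored recess 5 mm deep, oblong, 75 mm along its x axis and 44 mm along its y axis. This point: centre of the recess floor, where the middle of the flat blank's foot belongs. x and y axes run along the nest's and tray's edges; the blank's long side goes along x.
- lift_pad (a point): Centre of the top of the black mushroom push pad, 42 mm diameter, in the fourth seat of the lift tray. The tray, 196 mm square, rides in the blue tank, 214 mm square, walls up to 78 mm, fixed at a different place and turn each start. Raised, the tray floor is 75 mm, the recess floors 79 mm and this pad 150 mm above the table.
- lift_tray (a joint): Sprung lift tray: 0 raised (at the start), 0.030 m fully down. Pressed straight down on the pad. When loaded its over-centre spring resists with 15 to 22 N, most at first, and lifts it back if let go early; beyond 15 mm of travel (sooner when loaded) it catches: runs down by itself and stays. It cannot be raised again by the pad. The load alone does not sink it.

How it is judged:
By the outcome, as a careful person would: the job done as asked, in the order asked, and still so for the second after the job is handed in, with the robot touching nothing.
It also fails if it takes over 96 s, if anything falls off the work surface, if the arm or the gripper's body presses on something with over 40 N, if the wrist force passes 120 N, or if a joint passes its speed limit or range.

## Working session

There is one attempt and no reset: what is moved stays moved. The work goes in short steps, Python scripts to look and compute and a tool call to move; the robot and the scene stay as the last step left them, time stands still between calls to the robot, and variables do not carry over. Pictures are saved under pics/ and viewed, and the job is handed in when it is done.

Besides the shell and the picture viewer there is one more tool, called by a JSON object that holds its "fn" and its "kwargs", one argument or row to a line. jog_arm: Moves the arm, as the interface text tells. Its arguments: {"type":"object","properties":{"series":{"type":"array","items":{"type":"array","items":{"type":"number"}}},"grip":{"type":"number"},"newtons":{"type":"number"}},"required":["series"]}

```bash
ls; mkdir -p pics
cat > h.py <<'E'
import numpy as np, cv2
from bench import r, eyes
def save(f,name): cv2.imwrite('pics/'+name,cv2.cvtColor(f['pixels'],cv2.COLOR_RGB2BGR))
def K(f): return np.array([[f['fx'],0,f['cx']],[0,f['fy'],f['cy']],[0,0,1.]]),np.array(f['distortion'],float)
def toz(f,uv,z):
    k,d=K(f); p=cv2.undistortPoints(np.array([[uv]],float),k,d)[0,0]
    R=cv2.Rodrigues(np.array(f['rvec'],float))[0]; t=np.array(f['tvec'],float)
    c=-R.T@t; ray=R.T@np.array([p[0],p[1],1.]); return c+ray*(z-c[2])/ray[2]
def proj(f,P):
    k,d=K(f); return cv2.projectPoints(np.array(P,float).reshape(-1,1,3),np.array(f['rvec'],float),np.array(f['tvec'],float),k,d)[0][:,0]
Z={'round_blank_mid':.03,'square_blank_mid':.03,'flat_blank_mid':.03,'round_tube_mid':.03,'square_tube_mid':.03,'nest_round_floor':.079,'nest_square_floor':.079,'nest_flat_floor':.079,'lift_pad':.150}
E
python3 - <<'E'
from h import *
print(r.get_obs())
for c in ['top','scene']:
    f=eyes.grab_frame(c); save(f,c+'0.png')
    for n,z in Z.items():
        for d in eyes.place_of(f,n)[:2]:
            print(c,n,round(d['confidence'],2),np.round(d['xy'],1),np.round(toz(f,d['xy'],z),4))
E
```

```text
pics
{'clock': 0.0, 'joints': array([ 1.13291095,  0.47783941,  0.0223318 ,  1.55644693, -0.01151583,
        1.10926173, -0.08313027]), 'qvel': array([-0.00055784, -0.00102057,  0.00074226,  0.00128003, -0.00135023,
       -0.00028281,  0.00063303]), 'tau': array([-9.42282968e-04, -5.96451795e+01,  1.60725430e+00, -2.81193370e+01,
        1.22981763e-02,  9.34686977e-03,  2.76039458e-05]), 'tcp_pos': array([ 0.21852164, -0.63836984,  0.4037008 ]), 'orientation': array([-2.55515913e+00,  1.82611833e+00,  2.43868921e-03]), 'contact_force': array([-0.54620997, -0.61365499, -0.07464187]), 'moment': array([-0.00188386, -0.02258331,  0.06286704]), 'grip_width': 0.08538688624856848}
top round_blank_mid 0.7 [286.8 229.7] [ 0.4636 -0.1389  0.03  ]
top round_blank_mid 0.23 [268.7 186.8] [ 0.5882 -0.0892  0.03  ]
top square_blank_mid 0.51 [324.7 223.1] [ 0.481  -0.2487  0.03  ]
top flat_blank_mid 0.5 [377.6 208.3] [ 0.5218 -0.4076  0.03  ]
top round_tube_mid 0.67 [270.4 187. ] [ 0.5876 -0.0941  0.03  ]
top square_tube_mid 0.6 [329.2 179.6] [ 0.6082 -0.2673  0.03  ]
top nest_round_floor 0.86 [1
[... 284 characters left out ...]
d_blank_mid 0.96 [218.9 224. ] [ 0.4676 -0.1346  0.03  ]
scene square_blank_mid 0.73 [180.4 248.5] [ 0.486  -0.2481  0.03  ]
scene flat_blank_mid 0.7 [128.1 283.6] [ 0.5133 -0.39    0.03  ]
scene round_tube_mid 0.6 [259.1 247.8] [ 0.5856 -0.0915  0.03  ]
scene square_tube_mid 0.83 [197.6 290.2] [ 0.6124 -0.266   0.03  ]
scene nest_round_floor 0.76 [319.9 184.8] [0.5323 0.1246 0.079 ]
scene nest_round_floor 0.26 [179.8 244.6] [ 0.5152 -0.2548  0.079 ]
scene nest_square_floor 0.65 [338.3 161.6] [0.4874 0.222  0.079 ]
scene nest_flat_floor 0.7 [352.3 199.3] [0.6171 0.1586 0.079 ]
scene lift_pad 0.75 [371.6 155.3] [0.5758 0.2454 0.15  ]
scene lift_pad 0.17 [130.7 283.2] [ 0.6093 -0.389   0.15  ]
```

Run:
```python
import cv2
for c in ['top','scene']:
    i=cv2.imread(f'pics/{c}0.png')
    i=i[140:270,110:420] if c=='top' else i[110:340,90:430]
    s=800/i.shape[1]
    s=min(s,600/i.shape[0]);cv2.imwrite(f'pics/{c}0z.png',cv2.resize(i,None,fx=s,fy=s,interpolation=cv2.INTER_CUBIC))
```

```text
(no output)
```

View pics/top0z.png

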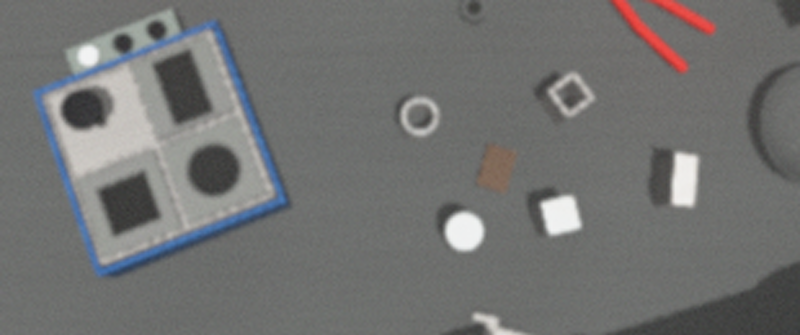

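View pics/scene0z.png

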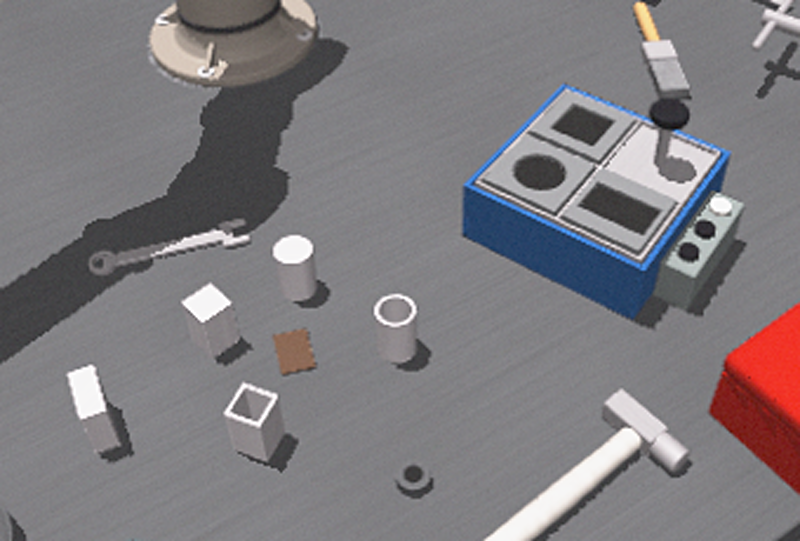

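The top view shows the solids at zoomed pixels (464,230), (560,214) and (683,180), and the tubes at (420,116) and (570,95). The nests are flat at (183,87), round at (213,170) and square at (130,203), with the pad at (85,108). I'll measure the top faces and recesses more precisely.

```bash
cat >> h.py <<'E'
def topface(f,P,z,half,thr,dark=False,save_=None):
    """segment face near world point P at height z using rectified patch (0.5mm/px)"""
    s=0.0005;n=int(2*half/s)
    g=(np.arange(n)+.5)*s-half
    X,Y=np.meshgrid(P[0]+g,P[1]+g,indexing='ij')
    uv=proj(f,np.stack([X.ravel(),Y.ravel(),np.full(X.size,z)],1)).astype(np.float32)
    im=cv2.remap(f['pixels'],uv[:,0].reshape(n,n),uv[:,1].reshape(n,n),cv2.INTER_CUBIC)
    gr=cv2.cvtColor(im,cv2.COLOR_RGB2GRAY)
    m=((gr<thr) if dark else (gr>thr)).astype(np.uint8)
    if save_: cv2.imwrite('pics/'+save_,cv2.resize(np.hstack([gr,m*255]),None,fx=2,fy=2) if n<190 else np.hstack([gr,m*255]))
    cs,_=cv2.findContours(m,cv2.RETR_EXTERNAL,cv2.CHAIN_APPROX_NONE)
    if not cs: return None
    cs=[c for c in cs if cv2.contourArea(c)>200]
    c=min(cs,key=lambda c:np.hypot(*(c[:,0].mean(0)-n/2)))
    (cx,cy),(w,h),a=cv2.minAreaRect(c)
    M=cv2.moments(c)
    # image col = y, row = x ; angle a of side w measured from col(y) towards row(x)
    ang=np.radians(a); d=np.array([np.sin(ang),np.cos(ang)]) # world xy dir of side w
    if h>w: d=np.array([np.cos(ang),-np.sin(ang)])
    return np.array([P[0]-half+M['m01']/M['m00']*s,P[1]-half+M['m10']/M['m00']*s]),sorted([w*s*1e3,h*s*1e3]),np.degrees(np.arctan2(d[1],d[0]))
E
python3 - <<'E'
from h import *
o=r.get_obs();R=cv2.Rodrigues(o['orientation'])[0];print(R.round(3))
for c in ['top','scene']:
    f=eyes.grab_frame(c)
    C=-cv2.Rodrigues(np.array(f['rvec']))[0].T@np.array(f['tvec']);print(c,C,f['fx'])
    for n,P in dict(rb=(.466,-.137),sb=(.484,-.248),fb=(.517,-.398)).items():
        print(n,topface(f,P,.06,.05,185,save_=f'{c}_{n}.png'))
    for n,P in dict(nr=(.531,.126),ns=(.490,.215),nf=(.617,.161)).items():
        print(n,topface(f,P,.079,.045,80,True,save_=f'{c}_{n}.png'))
    print('pad',topface(f,(.582,.246),.15,.03,60,True,save_=f'{c}_pad.png'))
f=eyes.grab_frame('wrist');save(f,'w0.png')
import glob
rows=[]
for c in ['top','scene']:
  rows.append(np.hstack([cv2.resize(cv2.imread(f'pics/{c}_{n}.png'),(260,130)) for n in ['rb','sb','fb']]))
  rows.append(np.hstack([cv2.resize(cv2.imread(f'pics/{c}_{n}.png'),(260,130)) for n in ['nr','ns','nf']]))
cv2.imwrite('pics/m0.png',np.vstack(rows))
E
```

```text
[[ 0.324 -0.946  0.   ]
 [-0.946 -0.324 -0.   ]
 [ 0.    -0.    -1.   ]]
top [ 0.41112046 -0.04026876  1.03703941] 352.8171058597246
rb (array([ 0.46299587, -0.14396087]), [40.0, 40.0], np.float64(3.508354649267438e-15))
sb (array([ 0.47906689, -0.24920518]), [37.226341247558594, 37.75016403198242], np.float64(12.094757080078132))
fb (array([ 0.51577546, -0.38869718]), [26.468236923217777, 57.45744705200195], np.float64(-9.462322235107422))
nr (array([0.52947186, 0.12245599]), [49.0384407043457, 49.114471435546875], np.float64(81.25383758544922))
ns (array([0.49414593, 0.21196459]), [49.0596923828125, 49.473915100097656], np.float64(-68.74949645996094))
nf (array([0.61948091, 0.15794049]), [38.76131057739258, 69.52241516113281], np.float64(21.595314025878906))
pad (array([0.58286931, 0.2432294 ]), [32.38306427001953, 35.40616989135742], np.float64(-82.14668273925781))
scene [ 1.13223738 -0.41379121  0.8188522 ] 430.52980270438377
rb (array([ 0.46181019, -0.14234868]), [40.160919189453125, 40.63526153564453], np.float64(-71.56504821777344))
sb (array([ 0.47822523, -0.24778092]), [36.967891693115234, 37.85041809082031], np.float64(11.309928894042974))
fb (array([ 0.51523954, -0.38747975]), [26.413318634033203, 58.221054077148445], np.float64(-8.652542114257812))
nr (array([0.52525682, 0.12636577]), [51.972347259521484, 53.03300476074219], np.float64(45.00000000000001))
ns (array([0.489414  , 0.21657037]), [51.15835952758789, 52.5257797241211], np.float64(21.50143432617187))
nf (array([0.61446434, 0.16226107]), [42.41599655151367, 73.92548370361328], np.float64(21.63088989257813))
pad (array([0.58681782, 0.2429475 ]), [39.95153045654297, 51.61879348754883], np.float64(-45.0))
```

View pics/m0.png

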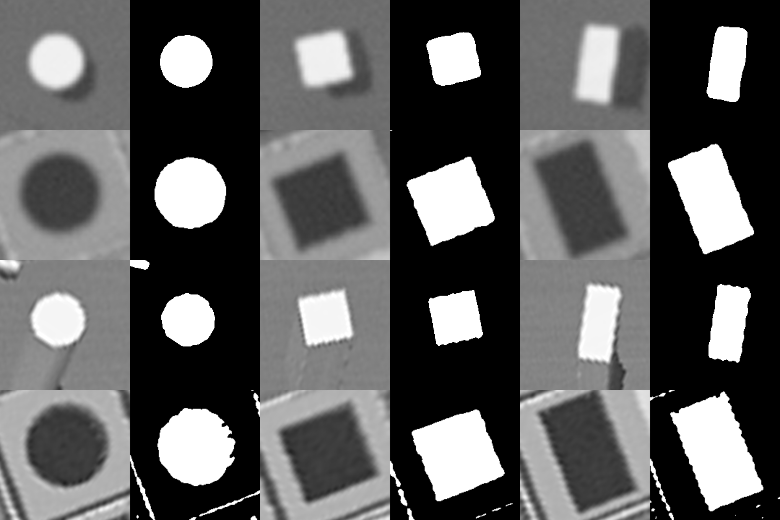

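View pics/w0.png

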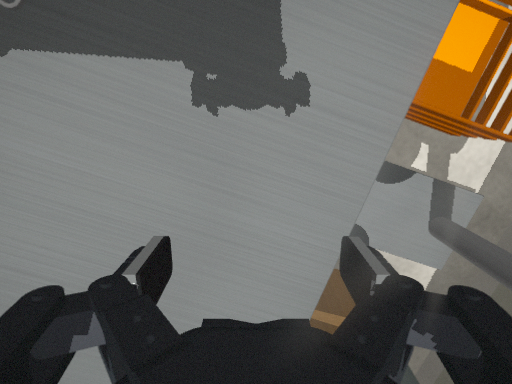

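Both cameras agree on the blanks to within about 1.5 mm. The nests also fit the 96 mm lattice at 21.6°. I'll write a helper that gives the required shift in tool units.

```bash
cat >> h.py <<'E'
def need(xy,z,head):
    """heading deg of tool x (mod 180). prints roll first, then shift in axes after roll"""
    o=r.get_obs();R=cv2.Rodrigues(np.array(o['orientation']))[0];p=o['tcp_pos']
    h=np.degrees(np.arctan2(R[1,0],R[0,0]))
    roll=-((head-h+90)%180-90)
    d=np.array([xy[0],xy[1],z])-p
    def ax(h): c,s=np.cos(np.radians(h)),np.sin(np.radians(h)); return np.array([[c,s,0],[s,-c,0],[0,0,-1]])
    print('t',round(o['clock'],2),'tcp',p.round(4),'head',round(h,1),'tilt',R[2].round(4),'grip',round(o['grip_width']*1e3,1),'F',o['contact_force'].round(1),'q1,7',o['joints'][[0,6]].round(2))
    print(' roll',round(roll/10,2),'then shift',(ax(h-roll)@d/.03).round(2),'| no roll shift',(ax(h)@d/.03).round(2))
E
python3 -c "
from h import *
need((.5155,-.388),.30,81)"
```

```text
t 1.15 tcp [ 0.2186 -0.6386  0.4047] head -71.1 tilt [ 0. -0. -1.] grip 85.1 F [-0.3  0.1 -0. ] q1,7 [ 1.13 -0.08]
 roll 2.79 then shift [-9.8  -8.47  3.49] | no roll shift [ -4.7  -12.07   3.49]
```

{"fn": "jog_arm", "kwargs": {
  "series": [
    [0, 0, 0, 0.95],
    [0, 0, 0, 0.95],
    [0, 0, 0, 0.95]
  ]
}}

```text
clock: 1.52
tcp_pos: [0.2183, -0.6387, 0.4047]
orientation: [-2.009, 2.415, -0.0]
contact_force: [-0.0, 0.2, 0.2]
grip_width: 0.0855
```

```bash
python3 -c "
from h import *
need((.5155,-.388),.30,81)"
```

```text
t 1.52 tcp [ 0.2183 -0.6387  0.4047] head -100.5 tilt [-2.e-04 -4.e-04 -1.e+00] grip 85.5 F [-0.   0.2  0.2] q1,7 [ 1.06 -0.55]
 roll -0.15 then shift [-9.8  -8.48  3.49] | no roll shift [-10.02  -8.22   3.49]
```

{"fn": "jog_arm", "kwargs": {
  "series": [
    [-0.9, -0.75, 0.3, 0],
    [-0.9, -0.75, 0.3, 0],
    [-0.9, -0.75, 0.3, 0],
    [-0.9, -0.75, 0.3, 0],
    [-0.9, -0.75, 0.3, 0],
    [-0.9, -0.75, 0.3, 0],
    [-0.9, -0.75, 0.3, 0],
    [-0.9, -0.75, 0.3, 0],
    [-0.9, -0.75, 0.3, 0],
    [-0.9, -0.75, 0.3, 0],
    [-0.9, -0.75, 0.3, 0],
    [0, 0, 0, -0.15]
  ]
}}

```text
clock: 3.02
tcp_pos: [0.5261, -0.3855, 0.3031]
orientation: [2.037, -2.391, 0.006]
contact_force: [0.7, -0.7, -0.3]
grip_width: 0.0855
```

```bash
python3 -c "
from h import *
need((.5155,-.388),.30,81)
f=eyes.grab_frame('wrist');save(f,'w1.png')
print(topface(f,(.5155,-.388),.06,.05,185))
for n in ['flat_blank_mid','square_blank_mid']:
  for d in eyes.place_of(f,n)[:2]: print(n,d,toz(f,d['xy'],.03))
"
```

```text
t 3.02 tcp [ 0.5261 -0.3855  0.3031] head -99.1 tilt [ 0.0027 -0.0026 -1.    ] grip 85.5 F [ 0.7 -0.7 -0.3] q1,7 [ 0.51 -1.18]
 roll -0.01 then shift [0.14 0.34 0.1 ] | no roll shift [0.14 0.34 0.1 ]
(array([ 0.51579886, -0.3903466 ]), [25.0789737701416, 56.251792907714844], np.float64(-8.695503234863283))
flat_blank_mid {'xy': [260.4, 202.0], 'confidence': 0.59} [ 0.51637707 -0.38969639  0.03      ]
square_blank_mid {'xy': [123.5, 260.5], 'confidence': 0.92} [ 0.47921547 -0.25158627  0.03      ]
square_blank_mid {'xy': [260.4, 201.0], 'confidence': 0.57} [ 0.51731215 -0.38984109  0.03      ]
```

View pics/w1.png

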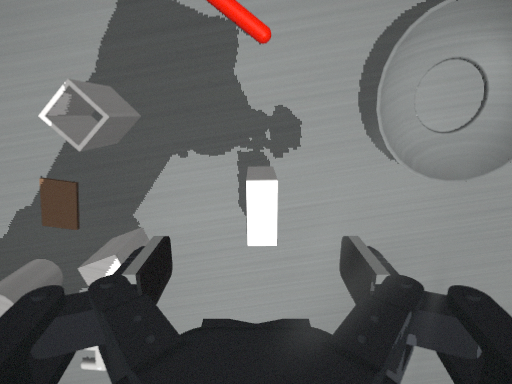

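The picture shows the flat blank at (262,212), between the jaws and aligned. It is solid and its size matches. Next is the descent and grasp.

```bash
python3 -c "
from h import *
need((.5158,-.3901),.193,81.3)"
```

```text
t 3.17 tcp [ 0.5226 -0.3898  0.3042] head -99.6 tilt [ 0.0059 -0.0022 -1.    ] grip 85.7 F [-0.1 -0.  -0.5] q1,7 [ 0.52 -1.18]
 roll -0.09 then shift [0.04 0.22 3.71] | no roll shift [0.05 0.22 3.71]
```

{"fn": "jog_arm", "kwargs": {
  "series": [
    [0.05, 0.22, 0.3, 0],
    [0, 0, 0.8, -0.1],
    [0, 0, 0, 0]
  ]
}}

```text
clock: 3.55
tcp_pos: [0.5117, -0.394, 0.2706]
orientation: [2.038, -2.384, 0.01]
contact_force: [1.0, -0.5, 0.7]
grip_width: 0.0856
```

```bash
python3 -c "
from h import *
need((.5158,-.3901),.193,81.3)"
```

```text
t 3.55 tcp [ 0.5117 -0.394   0.2706] head -99.0 tilt [ 0.0082 -0.0015 -1.    ] grip 85.6 F [ 1.  -0.5  0.7] q1,7 [ 0.53 -1.15]
 roll -0.03 then shift [-0.15 -0.11  2.59] | no roll shift [-0.15 -0.11  2.59]
```

{"fn": "jog_arm", "kwargs": {
  "series": [
    [-0.15, -0.11, 0.5, 0],
    [0, 0, 0.9, 0],
    [0, 0, 0.8, 0],
    [0, 0, 0.2, 0],
    [0, 0, 0, 0]
  ]
}}

```text
clock: 4.18
tcp_pos: [0.5161, -0.3917, 0.1976]
orientation: [2.034, -2.389, 0.016]
contact_force: [-0.1, 0.5, -0.0]
grip_width: 0.0854
```

```bash
python3 -c "
from h import *
need((.5158,-.3901),.193,81.3)"
```

```text
t 4.17 tcp [ 0.5161 -0.3917  0.1976] head -99.2 tilt [ 0.0098 -0.005  -0.9999] grip 85.4 F [-0.1  0.5 -0. ] q1,7 [ 0.53 -1.16]
 roll -0.05 then shift [-0.05  0.02  0.15] | no roll shift [-0.05  0.02  0.15]
```

{"fn": "jog_arm", "kwargs": {
  "series": [
    [-0.05, 0, 0.15, 0],
    [0, 0, 0, 0],
    [0, 0, 0, 0],
    [0, 0, 0, 0],
    [0, 0, 0, 0],
    [0, 0, 0, 0]
  ],
  "grip": 15,
  "newtons": 50
}}

```text
clock: 4.92
tcp_pos: [0.5173, -0.3905, 0.1954]
orientation: [2.035, -2.39, 0.022]
contact_force: [0.4, 0.2, -0.7]
grip_width: 0.0245
```

{"fn": "jog_arm", "kwargs": {
  "series": [
    [0, 0, 0, 0],
    [0, 0, -0.5, 0],
    [0, 0, -1, 0],
    [0, 0, -1, 0],
    [0, 0, -1, 0],
    [0, 0, -1, 0],
    [0, 0, 0, -1],
    [0, 0, 0, -1],
    [0, 0, 0, -1]
  ]
}}

```text
clock: 6.05
tcp_pos: [0.5154, -0.389, 0.342]
orientation: [2.593, -1.76, 0.026]
contact_force: [0.4, -0.4, -2.5]
grip_width: 0.0248
```

```bash
python3 -c "
from h import *
need((.6178,.1588),.33,111.6)
f=eyes.grab_frame('wrist');save(f,'w2.png')"
```

```text
t 6.05 tcp [ 0.5154 -0.389   0.342 ] head -68.3 tilt [ 0.0181 -0.0026 -0.9998] grip 24.8 F [ 0.4 -0.4 -2.5] q1,7 [ 0.61 -0.69]
 roll 0.01 then shift [-15.72  -9.9    0.4 ] | no roll shift [-15.71  -9.92   0.4 ]
```

View pics/w2.png

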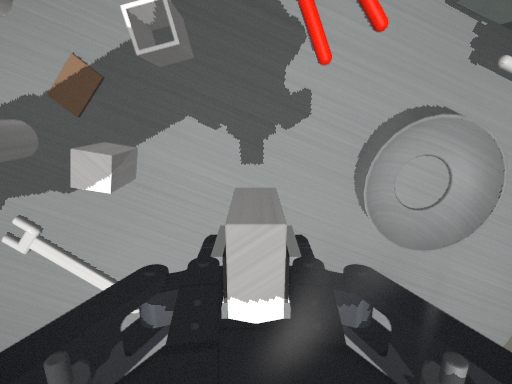

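The blank is held at (255,250) in the wrist image. I'm carrying it to the flat nest.

{"fn": "jog_arm", "kwargs": {
  "series": [
    [-1, -0.63, 0, 0],
    [-1, -0.63, 0, 0],
    [-1, -0.63, 0, 0],
    [-1, -0.63, 0, 0],
    [-1, -0.63, 0, 0],
    [-1, -0.63, 0, 0],
    [-1, -0.63, 0, 0],
    [-1, -0.63, 0, 0],
    [-1, -0.63, 0, 0],
    [-1, -0.63, 0, 0]
  ]
}}

```text
clock: 7.35
tcp_pos: [0.5829, -0.0364, 0.3436]
orientation: [2.561, -1.803, 0.037]
contact_force: [-0.2, 0.0, -1.4]
grip_width: 0.0248
```

```bash
python3 -c "
from h import *
need((.6178,.1588),.33,111.6)"
```

```text
t 7.35 tcp [ 0.5829 -0.0364  0.3436] head -70.3 tilt [ 0.0251 -0.0058 -0.9997] grip 24.8 F [-0.2  0.  -1.4] q1,7 [ 0.08 -1.37]
 roll -0.19 then shift [-5.62 -3.48  0.45] | no roll shift [-5.73 -3.29  0.45]
```

{"fn": "jog_arm", "kwargs": {
  "series": [
    [-0.95, -0.57, 0.05, -0.03],
    [-0.95, -0.57, 0.05, -0.03],
    [-0.95, -0.57, 0.05, -0.03],
    [-0.95, -0.57, 0.05, -0.03],
    [-0.95, -0.57, 0.05, -0.03],
    [0, 0, 0, 0]
  ]
}}

```text
clock: 8.1
tcp_pos: [0.6148, 0.1348, 0.3371]
orientation: [2.574, -1.788, 0.041]
contact_force: [-0.1, -0.2, -1.9]
grip_width: 0.0246
```

```bash
python3 -c "
from h import *
need((.6178,.1588),.273,111.6)
f=eyes.grab_frame('wrist');save(f,'w3.png')
for n in ['nest_flat_floor','nest_round_floor','nest_square_floor','lift_pad']:
  for d in eyes.place_of(f,n)[:2]: print(n,d,toz(f,d['xy'],Z[n]))
"
```

```text
t 8.1 tcp [0.6148 0.1348 0.3371] head -69.6 tilt [ 0.0258 -0.0092 -0.9996] grip 24.6 F [-0.1 -0.2 -1.9] q1,7 [-0.17 -1.65]
 roll -0.12 then shift [-0.71 -0.39  2.14] | no roll shift [-0.71 -0.37  2.14]
nest_flat_floor {'xy': [224.4, 186.7], 'confidence': 0.9} [0.61842118 0.15614782 0.079     ]
nest_square_floor {'xy': [126.3, 294.3], 'confidence': 0.83} [0.49136682 0.20742686 0.079     ]
lift_pad {'xy': [47.3, 219.9], 'confidence': 0.59} [0.58321501 0.2466188  0.15      ]
```

View pics/w3.png

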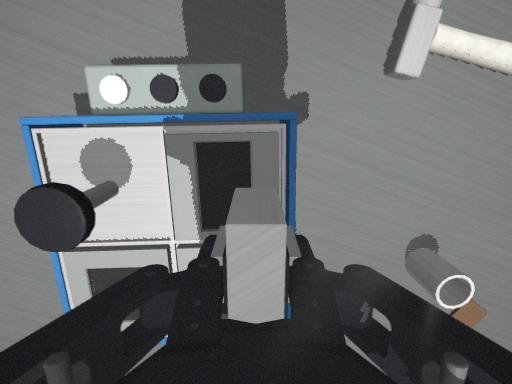

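```bash
sed -i "s/d=np.array(\[xy\[0\],xy\[1\],z\])-p/d=np.array([xy[0],xy[1],z])-p-np.array([*(R[:2,2]*.155),0])/" h.py; python3 -c "
from h import *
need((.618,.158),.278,111.6)
"
```

```text
t 8.35 tcp [0.6152 0.1295 0.3368] head -69.9 tilt [ 0.0286 -0.0079 -0.9996] grip 24.6 F [-1.   0.5 -2. ] q1,7 [-0.16 -1.65]
 roll -0.15 then shift [-1.   -0.4   1.96] | no roll shift [-1.01 -0.37  1.96]
```

{"fn": "jog_arm", "kwargs": {
  "series": [
    [-0.5, -0.2, 0.4, -0.08],
    [-0.5, -0.2, 0.4, -0.08],
    [0, 0, 0, 0],
    [0, 0, 0, 0]
  ]
}}

```text
clock: 8.85
tcp_pos: [0.6162, 0.1623, 0.3095]
orientation: [2.59, -1.756, 0.042]
contact_force: [-0.2, 0.2, -1.8]
grip_width: 0.0246
```

```bash
python3 -c "
from h import *
need((.618,.158),.278,111.6)
"
```

```text
t 8.85 tcp [0.6162 0.1623 0.3095] head -68.3 tilt [ 0.0288 -0.0055 -0.9996] grip 24.6 F [-0.2  0.2 -1.8] q1,7 [-0.21 -1.68]
 roll 0.01 then shift [0.01 0.02 1.05] | no roll shift [0.01 0.02 1.05]
```

{"fn": "jog_arm", "kwargs": {
  "series": [
    [0, 0, 0.5, 0],
    [0, 0, 0.5, 0],
    [0, 0, 0, 0],
    [0, 0, 0, 0]
  ]
}}

```text
clock: 9.35
tcp_pos: [0.6168, 0.1603, 0.2771]
orientation: [2.588, -1.758, 0.042]
contact_force: [-0.9, 0.9, -2.5]
grip_width: 0.0246
```

```bash
python3 -c "
from h import *
need((.618,.158),.274,111.6)
"
```

```text
t 9.35 tcp [0.6168 0.1603 0.2771] head -68.4 tilt [ 0.0294 -0.0047 -0.9996] grip 24.6 F [-0.9  0.9 -2.5] q1,7 [-0.21 -1.7 ]
 roll 0.0 then shift [-0.07  0.01  0.1 ] | no roll shift [-0.07  0.01  0.1 ]
```

{"fn": "jog_arm", "kwargs": {
  "series": [
    [-0.05, 0, 0.15, 0],
    [0, 0, 0, 0]
  ]
}}

```text
clock: 9.6
tcp_pos: [0.6172, 0.1612, 0.2749]
orientation: [2.588, -1.76, 0.046]
contact_force: [0.8, 0.0, -1.1]
grip_width: 0.024
```

{"fn": "jog_arm", "kwargs": {
  "series": [
    [0, 0, 0.05, 0],
    [0, 0, 0, 0]
  ]
}}

```text
clock: 9.85
tcp_pos: [0.6174, 0.1614, 0.2747]
orientation: [2.589, -1.761, 0.048]
contact_force: [0.6, -0.4, -2.0]
grip_width: 0.0243
```

{"fn": "jog_arm", "kwargs": {
  "series": [
    [0, 0, 0.1, 0],
    [0, 0, 0, 0]
  ]
}}

```text
clock: 10.1
tcp_pos: [0.6177, 0.1616, 0.2748]
orientation: [2.59, -1.761, 0.05]
contact_force: [0.7, -0.5, -1.8]
grip_width: 0.0248
```

```bash
python3 -c "
from h import *
need((.618,.158),.274,111.6)
f=eyes.grab_frame('scene');save(f,'s1.png')
i=f['pixels'][110:250,280:440,::-1];cv2.imwrite('pics/s1z.png',cv2.resize(i,None,fx=4,fy=4,interpolation=2))
"
```

```text
t 10.1 tcp [0.6177 0.1616 0.2748] head -68.4 tilt [ 0.0315 -0.0104 -0.9995] grip 24.8 F [ 0.7 -0.5 -1.8] q1,7 [-0.22 -1.7 ]
 roll -0.0 then shift [-0.05  0.09  0.03] | no roll shift [-0.05  0.09  0.03]
```

View pics/s1z.png

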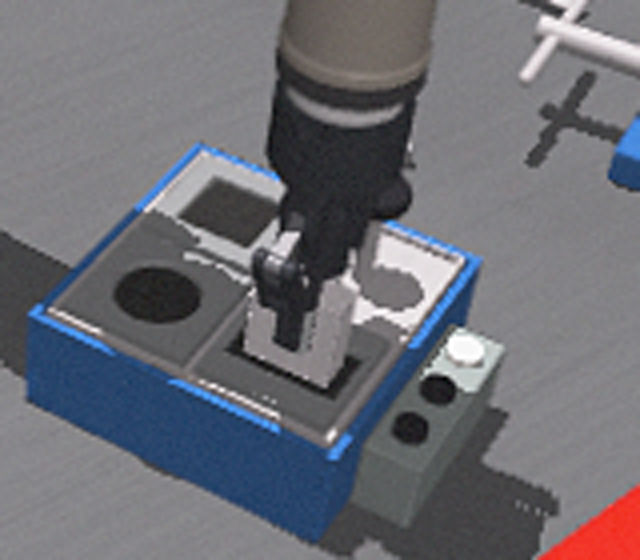

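The blank sits within the recess with an even gap around it. I'll release and retreat.

{"fn": "jog_arm", "kwargs": {
  "series": [
    [0, 0, 0, 0],
    [0, 0, 0, 0],
    [0, 0, 0, 0]
  ],
  "grip": 50
}}

```text
clock: 10.52
tcp_pos: [0.618, 0.1619, 0.2738]
orientation: [2.591, -1.762, 0.05]
contact_force: [-1.2, 1.2, 0.3]
grip_width: 0.0502
```

{"fn": "jog_arm", "kwargs": {
  "series": [
    [0, 0, -0.6, 0],
    [0, 0, -1, 0],
    [0, 0, -1, 0]
  ],
  "grip": 85
}}

```text
clock: 10.9
tcp_pos: [0.6157, 0.1637, 0.3533]
orientation: [2.588, -1.759, 0.045]
contact_force: [-0.3, -0.4, 0.2]
grip_width: 0.0848
```

```bash
python3 -c "
from h import *
need((.479,-.250),.32,12)
f=eyes.grab_frame('scene');save(f,'s2.png')
i=f['pixels'][110:250,280:440,::-1];cv2.imwrite('pics/s2z.png',cv2.resize(i,None,fx=4,fy=4,interpolation=2))
"
```

```text
t 10.9 tcp [0.6157 0.1637 0.3533] head -68.4 tilt [ 0.0306 -0.0066 -0.9995] grip 84.8 F [-0.3 -0.4  0.2] q1,7 [-0.21 -1.68]
 roll -8.04 then shift [-7.38 12.39  1.11] | no roll shift [10.99  9.34  1.11]
```

View pics/s2z.png

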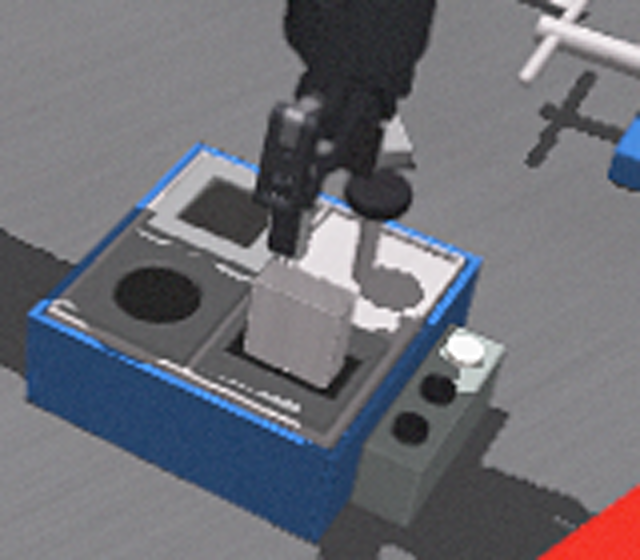

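The flat blank now stands in its oblong recess. Next is the square blank.

```bash
python3 -c "
from h import *
need((.479,-.250),.30,102)
"
```

```text
t 10.95 tcp [0.6168 0.1644 0.3581] head -68.4 tilt [ 0.0309 -0.0135 -0.9994] grip 85.0 F [1.7 0.3 3.2] q1,7 [-0.21 -1.68]
 roll 0.96 then shift [12.41  7.46  1.94] | no roll shift [11.    9.42  1.94]
```

{"fn": "jog_arm", "kwargs": {
  "series": [
    [0, 0, -0.1, 0.96],
    [1, 0.6, 0, 0],
    [1, 0.6, 0, 0],
    [1, 0.6, 0, 0],
    [1, 0.6, 0.2, 0],
    [1, 0.6, 0.2, 0],
    [1, 0.6, 0.2, 0],
    [1, 0.6, 0.2, 0],
    [1, 0.6, 0.2, 0],
    [1, 0.6, 0.2, 0],
    [1, 0.6, 0.2, 0],
    [1, 0.6, 0.2, 0]
  ]
}}

```text
clock: 12.45
tcp_pos: [0.4918, -0.2063, 0.3318]
orientation: [-2.43, 1.964, -0.078]
contact_force: [-0.2, 0.1, 0.4]
grip_width: 0.0849
```

```bash
python3 -c "
from h import *
f=eyes.grab_frame('wrist');save(f,'w4.png')
need((.479,-.250),.30,102)
print(topface(f,(.479,-.25),.06,.05,185))
"
```

```text
t 12.5 tcp [ 0.4895 -0.2114  0.3311] head -78.3 tilt [ 0.0309 -0.0412 -0.9987] grip 84.9 F [-0.9 -3.8 -0.6] q1,7 [ 0.35 -1.11]
 roll -0.03 then shift [1.02 0.82 1.04] | no roll shift [1.03 0.82 1.04]
(array([ 0.47896733, -0.25094616]), [36.28328323364258, 36.317054748535156], np.float64(-78.31063079833984))
```

View pics/w4.png

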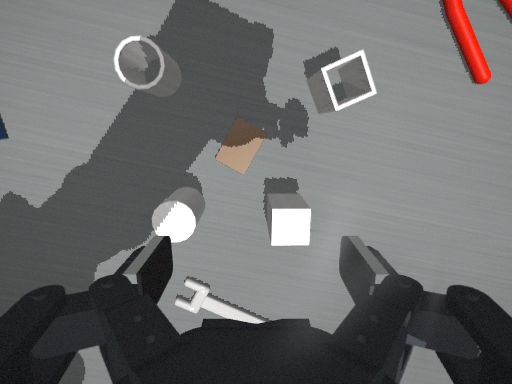

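The square blank is at (290,225), solid and aligned with the jaws. The tool tilt has crept up to about 3°, so I'll check whether that reading is noise or real.

```bash
python3 -c "
from h import *
for i in range(10):
    o=r.get_obs();R=cv2.Rodrigues(o['orientation'])[0]
    print(round(o['clock'],2),R[2].round(4)[:2],o['tcp_pos'].round(4),o['qvel'].round(2)[:4])
    eyes.grab_frame('top')
"
```

```text
12.5 [ 0.0309 -0.0412] [ 0.4895 -0.2114  0.3311] [-0.03 -0.    0.    0.  ]
12.55 [ 0.03   -0.0414] [ 0.4902 -0.2095  0.3313] [-0.04 -0.   -0.06 -0.01]
12.6 [ 0.029  -0.0426] [ 0.4912 -0.2073  0.3315] [-0.04 -0.   -0.05 -0.01]
12.65 [ 0.0285 -0.0433] [ 0.492  -0.2058  0.3316] [-0.03  0.   -0.03 -0.  ]
12.7 [ 0.0282 -0.0436] [ 0.4924 -0.2048  0.3315] [-0.02  0.   -0.01 -0.  ]
12.75 [ 0.0281 -0.0435] [ 0.4926 -0.2043  0.3314] [-0.01  0.   -0.    0.  ]
12.8 [ 0.028  -0.0434] [ 0.4926 -0.2041  0.3313] [-0.  0.  0.  0.]
12.85 [ 0.028  -0.0431] [ 0.4926 -0.2041  0.3312] [-0.  0.  0.  0.]
12.9 [ 0.028  -0.0429] [ 0.4925 -0.2042  0.3311] [ 0.  0.  0. -0.]
12.95 [ 0.028  -0.0427] [ 0.4924 -0.2043  0.331 ] [0. 0. 0. 0.]
```

Not noise: the arm overshoots and settles, and the tilt grows with row count. I'll use fewer, larger rows and let camera calls pass the settling time.

```bash
cat >> h.py <<'E'
def wait(n):
    for i in range(n): eyes.grab_frame('top')
E
python3 -c "
from h import *
need((.479,-.2507),.194,101.7)
"
```

```text
t 13.0 tcp [ 0.4923 -0.2045  0.3309] head -77.9 tilt [ 0.028  -0.0425 -0.9987] grip 85.0 F [-0.1  0.3  0.5] q1,7 [ 0.34 -1.12]
 roll 0.04 then shift [1.28 0.97 4.56] | no roll shift [1.27 0.98 4.56]
```

```bash
sed -i "s/'| no roll shift',(ax(h)@d\/.03).round(2)/'| no roll TRUE shift',(R.T@d\/.03).round(2)/" h.py
python3 -c "
from h import *
need((.479,-.2507),.194,101.7)
"
```

```text
t 13.0 tcp [ 0.4923 -0.2045  0.3309] head -77.9 tilt [ 0.028  -0.0425 -0.9987] grip 85.0 F [-0.1  0.3  0.5] q1,7 [ 0.34 -1.12]
 roll 0.04 then shift [1.28 0.97 4.56] | no roll TRUE shift [1.14 1.17 4.55]
```

{"fn": "jog_arm", "kwargs": {
  "series": [
    [0.6, 0.6, 0.6, 0],
    [0.54, 0.57, 0.6, 0]
  ]
}}

```text
clock: 13.25
tcp_pos: [0.4689, -0.2445, 0.2952]
orientation: [-2.435, 1.954, -0.082]
contact_force: [0.5, 0.5, -0.8]
grip_width: 0.085
```

```bash
python3 -c "
from h import *
wait(5)
need((.479,-.2507),.194,101.7)
"
```

```text
t 13.5 tcp [ 0.4696 -0.2437  0.296 ] head -77.6 tilt [ 0.0291 -0.0472 -0.9985] grip 85.1 F [ 1.4 -0.2  0.1] q1,7 [ 0.41 -1.02]
 roll 0.07 then shift [ 0.15 -0.01  3.4 ] | no roll TRUE shift [0.05 0.15 3.4 ]
```

{"fn": "jog_arm", "kwargs": {
  "series": [
    [0.05, 0.15, 0.85, 0.07],
    [0, 0, 0.85, 0],
    [0, 0, 0.85, 0],
    [0, 0, 0.75, 0]
  ]
}}

```text
clock: 14.0
tcp_pos: [0.4774, -0.2443, 0.2001]
orientation: [-2.423, 1.957, -0.099]
contact_force: [-0.3, 0.2, -0.2]
grip_width: 0.0847
```

```bash
python3 -c "
from h import *
wait(4)
need((.479,-.2507),.194,101.7)
"
```

```text
t 14.2 tcp [ 0.4769 -0.2448  0.2007] head -77.9 tilt [ 0.033  -0.0585 -0.9977] grip 84.6 F [0.3 0.2 0.4] q1,7 [ 0.4  -1.05]
 roll 0.04 then shift [0.04 0.27 0.22] | no roll TRUE shift [0.03 0.29 0.21]
```

{"fn": "jog_arm", "kwargs": {
  "series": [
    [0.03, 0.29, 0.2, 0]
  ]
}}

```text
clock: 14.32
tcp_pos: [0.4701, -0.2475, 0.1957]
orientation: [-2.423, 1.956, -0.103]
contact_force: [0.5, 0.8, -0.1]
grip_width: 0.0853
```

{"fn": "jog_arm", "kwargs": {
  "series": [
    [0, 0, 0, 0]
  ],
  "grip": 28,
  "newtons": 60
}}

```text
clock: 14.45
tcp_pos: [0.4692, -0.2479, 0.1959]
orientation: [-2.423, 1.957, -0.102]
contact_force: [-0.2, -1.1, 0.5]
grip_width: 0.0692
```

```bash
python3 -c "
from h import *
wait(8)
need((.479,-.2507),.194,101.7)
"
```

```text
t 14.85 tcp [ 0.4703 -0.2473  0.1965] head -77.9 tilt [ 0.0347 -0.0621 -0.9975] grip 35.3 F [-2.2  1.4  9.1] q1,7 [ 0.41 -1.04]
 roll 0.04 then shift [-0.01  0.06  0.08] | no roll TRUE shift [-0.01  0.07  0.08]
```

{"fn": "jog_arm", "kwargs": {
  "series": [
    [0, 0, -0.5, 0],
    [0, 0, -1, 0],
    [0, 0, -1, 0],
    [0, 0, -1, 0],
    [0, 0, -1, 0]
  ]
}}

```text
clock: 15.48
tcp_pos: [0.4594, -0.2437, 0.3352]
orientation: [-2.425, 1.956, -0.094]
contact_force: [1.0, -0.6, -2.4]
grip_width: 0.0352
```

```bash
python3 -c "
from h import *
wait(4)
need((.493,.212),.33,111.6)
f=eyes.grab_frame('wrist');save(f,'w5.png')
"
```

```text
t 15.68 tcp [ 0.4596 -0.2438  0.3341] head -77.8 tilt [ 0.0319 -0.058  -0.9978] grip 35.5 F [-0.2 -0.3 -2.9] q1,7 [ 0.43 -1.01]
 roll -0.94 then shift [-13.93  -6.36   0.14] | no roll TRUE shift [-14.78  -4.    -0.1 ]
```

View pics/w5.png

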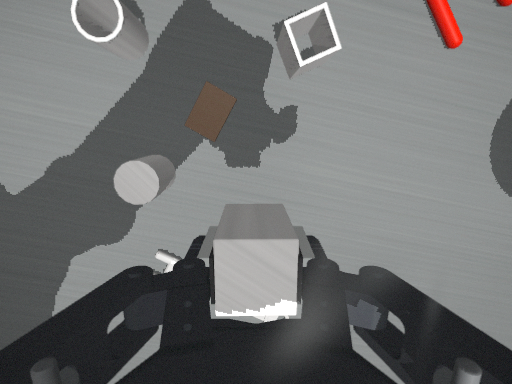

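{"fn": "jog_arm", "kwargs": {
  "series": [
    [0, 0, 0, -0.94],
    [-1, -0.45, 0, 0],
    [-1, -0.45, 0, 0],
    [-1, -0.45, 0, 0],
    [-1, -0.45, 0, 0],
    [-1, -0.45, 0, 0],
    [-1, -0.45, 0, 0],
    [-1, -0.45, 0, 0],
    [-1, -0.45, 0, 0],
    [-1, -0.45, 0, 0]
  ]
}}

```text
clock: 16.98
tcp_pos: [0.4665, 0.0588, 0.3147]
orientation: [-2.593, 1.761, -0.058]
contact_force: [0.3, -0.2, -2.0]
grip_width: 0.0353
```

```bash
python3 -c "
from h import *
wait(4)
need((.493,.212),.33,111.6)
"
```

```text
t 17.18 tcp [0.4666 0.0581 0.3149] head -68.3 tilt [ 0.027  -0.0263 -0.9993] grip 35.1 F [-0.2 -1.1 -1.9] q1,7 [-0.05 -1.58]
 roll 0.01 then shift [-4.58 -2.57 -0.5 ] | no roll TRUE shift [-4.56 -2.6  -0.56]
```

{"fn": "jog_arm", "kwargs": {
  "series": [
    [-0.92, -0.52, -0.1, 0],
    [-0.92, -0.52, 0, 0],
    [-0.92, -0.52, 0, 0],
    [-0.92, -0.52, 0, 0],
    [-0.9, -0.52, 0, 0]
  ]
}}

```text
clock: 17.8
tcp_pos: [0.4899, 0.2082, 0.3116]
orientation: [2.582, -1.781, 0.055]
contact_force: [-0.2, -0.4, -2.5]
grip_width: 0.0356
```

```bash
python3 -c "
from h import *
wait(4)
need((.493,.212),.279,111.6)
f=eyes.grab_frame('wrist');save(f,'w6.png')
f=eyes.grab_frame('scene');save(f,'s3.png')
i=f['pixels'][110:250,280:440,::-1];cv2.imwrite('pics/s3z.png',cv2.resize(i,None,fx=4,fy=4,interpolation=2))
"
```

```text
t 18.0 tcp [0.4896 0.2079 0.3116] head -69.1 tilt [ 0.0309 -0.0162 -0.9994] grip 35.4 F [-1.2  0.  -3.3] q1,7 [-0.3 -1.9]
 roll -0.07 then shift [-0.24 -0.07  1.09] | no roll TRUE shift [-0.28 -0.05  1.08]
```

View pics/w6.png

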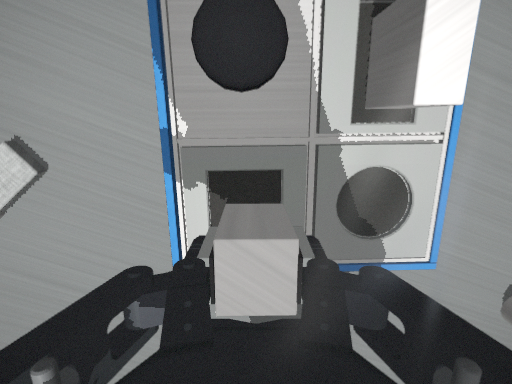

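View pics/s3z.png

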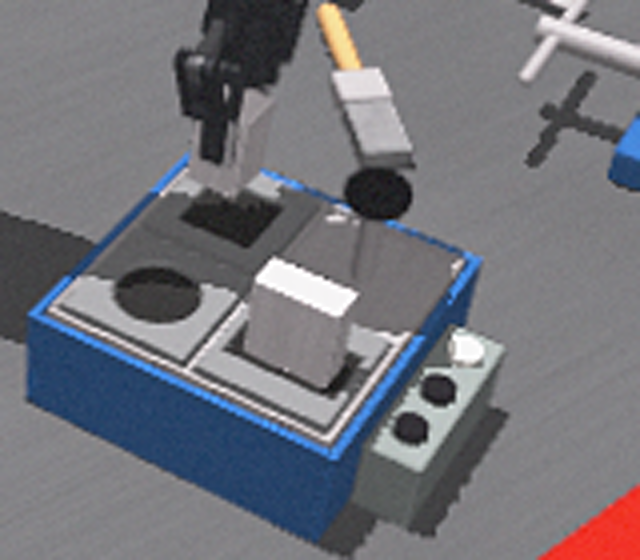

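{"fn": "jog_arm", "kwargs": {
  "series": [
    [-0.28, -0.05, 0.5, -0.07]
  ]
}}

```text
clock: 18.23
tcp_pos: [0.4892, 0.2137, 0.2968]
orientation: [2.591, -1.769, 0.058]
contact_force: [0.2, 0.1, -2.4]
grip_width: 0.0354
```

```bash
python3 -c "
from h import *
wait(4)
need((.493,.212),.277,111.6)
"
```

```text
t 18.43 tcp [0.4881 0.2149 0.2958] head -68.5 tilt [ 0.0316 -0.0144 -0.9994] grip 35.3 F [ 0.6  0.4 -2.1] q1,7 [-0.31 -1.91]
 roll -0.01 then shift [-0.01 -0.04  0.63] | no roll TRUE shift [-0.03 -0.03  0.63]
```

{"fn": "jog_arm", "kwargs": {
  "series": [
    [-0.03, -0.03, 0.6, 0]
  ]
}}

```text
clock: 18.55
tcp_pos: [0.4898, 0.2158, 0.2784]
orientation: [2.594, -1.766, 0.056]
contact_force: [0.8, -0.9, -2.8]
grip_width: 0.0352
```

```bash
python3 -c "
from h import *
wait(4)
need((.493,.212),.2755,111.6)
"
```

```text
t 18.75 tcp [0.4889 0.2154 0.2772] head -68.5 tilt [ 0.0318 -0.0129 -0.9994] grip 35.0 F [ 0.3 -0.1 -1.9] q1,7 [-0.32 -1.93]
 roll -0.01 then shift [-0.01 -0.02  0.06] | no roll TRUE shift [-0.01 -0.02  0.06]
```

{"fn": "jog_arm", "kwargs": {
  "series": [
    [0, 0, 0.06, 0]
  ]
}}

```text
clock: 18.88
tcp_pos: [0.489, 0.2155, 0.276]
orientation: [2.591, -1.763, 0.053]
contact_force: [-6.0, -3.3, 20.0]
grip_width: 0.0356
```

```bash
python3 -c "
from h import *
wait(4)
need((.493,.212),.2755,111.6)
f=eyes.grab_frame('scene');save(f,'s4.png')
i=f['pixels'][110:250,280:440,::-1];cv2.imwrite('pics/s4z.png',cv2.resize(i,None,fx=4,fy=4,interpolation=2))
"
```

```text
t 19.07 tcp [0.4889 0.2154 0.2763] head -68.5 tilt [ 0.0321 -0.0132 -0.9994] grip 35.6 F [-2.1 -1.3  7.5] q1,7 [-0.32 -1.93]
 roll -0.01 then shift [-0.01 -0.02  0.03] | no roll TRUE shift [-0.01 -0.02  0.03]
```

View pics/s4z.png

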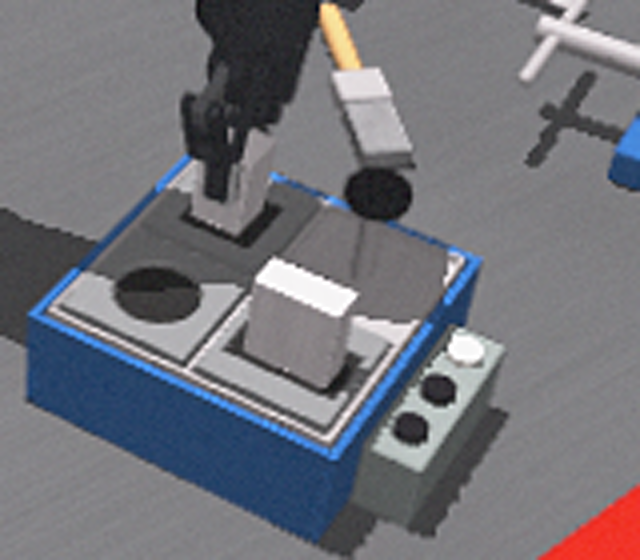

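Contact came at the recess-floor height, and the foot shows inside the square recess. I'll release and rise.

{"fn": "jog_arm", "kwargs": {
  "series": [
    [0, 0, 0, 0]
  ],
  "grip": 58
}}

```text
clock: 19.25
tcp_pos: [0.4889, 0.2154, 0.2766]
orientation: [2.591, -1.764, 0.054]
contact_force: [0.1, -0.3, 0.6]
grip_width: 0.0522
```

```bash
python3 -c "
from h import *
wait(5)
need((.493,.212),.2755,111.6)
"
```

```text
t 19.5 tcp [0.4889 0.2154 0.2762] head -68.5 tilt [ 0.0321 -0.0132 -0.9994] grip 57.9 F [ 0.5 -0.3 -0.3] q1,7 [-0.32 -1.93]
 roll -0.01 then shift [-0.01 -0.02  0.02] | no roll TRUE shift [-0.01 -0.02  0.02]
```

{"fn": "jog_arm", "kwargs": {
  "series": [
    [0, 0, -0.7, 0],
    [0, 0, -1, 0],
    [0, 0, -1, 0]
  ]
}}

```text
clock: 19.88
tcp_pos: [0.4861, 0.2168, 0.3563]
orientation: [2.586, -1.76, 0.048]
contact_force: [0.7, -0.1, -0.5]
grip_width: 0.0581
```

```bash
python3 -c "
from h import *
wait(3)
need((.4624,-.1435),.32,111.6)
f=eyes.grab_frame('scene');save(f,'s5.png')
i=f['pixels'][110:250,280:440,::-1];cv2.imwrite('pics/s5z.png',cv2.resize(i,None,fx=4,fy=4,interpolation=2))
"
```

```text
t 20.02 tcp [0.4867 0.2172 0.3571] head -68.5 tilt [ 0.0323 -0.0106 -0.9994] grip 58.0 F [-0.3 -0.3 -0.2] q1,7 [-0.3  -1.88]
 roll -0.01 then shift [10.71  5.23  1.24] | no roll TRUE shift [10.68  5.23  1.53]
```

View pics/s5z.png

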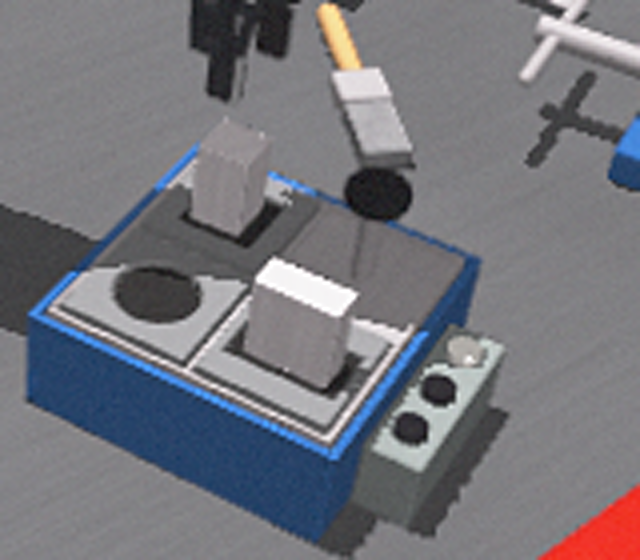

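Square and flat both stand in their recesses. Now the round blank.

{"fn": "jog_arm", "kwargs": {
  "series": [
    [0.97, 0.48, 0, 0],
    [0.97, 0.48, 0, 0],
    [0.97, 0.48, 0, 0],
    [0.97, 0.48, 0.1, 0],
    [0.97, 0.48, 0.2, 0],
    [0.97, 0.48, 0.2, 0],
    [0.97, 0.48, 0.2, 0],
    [0.97, 0.48, 0.2, 0],
    [0.97, 0.48, 0.2, 0],
    [0.97, 0.48, 0.2, 0]
  ],
  "grip": 85
}}

```text
clock: 21.32
tcp_pos: [0.4547, -0.1164, 0.3127]
orientation: [2.582, -1.746, 0.025]
contact_force: [1.0, -0.0, 0.6]
grip_width: 0.0852
```

```bash
python3 -c "
from h import *
wait(4)
f=eyes.grab_frame('wrist');save(f,'w7.png')
print(topface(f,(.4624,-.1435),.06,.04,185))
need((.4624,-.1435),.20,111.6)
"
```

```text
(array([ 0.46300642, -0.14564351]), [39.419342041015625, 39.51740264892578], np.float64(-11.309932708740236))
t 21.57 tcp [ 0.4552 -0.1148  0.3134] head -68.1 tilt [ 0.0267  0.0104 -0.9996] grip 85.0 F [-0.1  0.8 -0.2] q1,7 [ 0.22 -1.16]
 roll 0.03 then shift [0.84 0.08 3.78] | no roll TRUE shift [0.74 0.04 3.8 ]
```

View pics/w7.png

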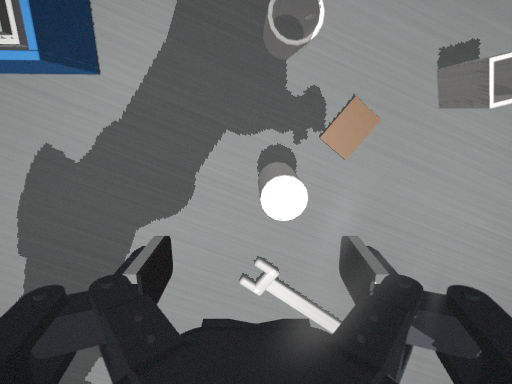

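{"fn": "jog_arm", "kwargs": {
  "series": [
    [0.5, 0.03, 0.5, 0],
    [0.28, 0.02, 0.8, 0]
  ]
}}

```text
clock: 21.82
tcp_pos: [0.4642, -0.1373, 0.2745]
orientation: [2.589, -1.741, 0.031]
contact_force: [0.3, -0.0, -0.8]
grip_width: 0.085
```

```bash
python3 -c "
from h import *
wait(4)
need((.463,-.145),.197,111.6)
"
```

```text
t 22.02 tcp [ 0.4634 -0.1367  0.2746] head -67.9 tilt [ 0.0263  0.0095 -0.9996] grip 85.2 F [-0.  -0.6 -1. ] q1,7 [ 0.25 -1.13]
 roll 0.05 then shift [0.12 0.07 2.59] | no roll TRUE shift [0.05 0.04 2.59]
```

{"fn": "jog_arm", "kwargs": {
  "series": [
    [0.05, 0.04, 0.9, 0],
    [0, 0, 0.9, 0],
    [0, 0, 0.75, 0]
  ]
}}

```text
clock: 22.4
tcp_pos: [0.4658, -0.1399, 0.2001]
orientation: [2.593, -1.741, 0.038]
contact_force: [0.3, -0.2, 1.0]
grip_width: 0.0849
```

```bash
python3 -c "
from h import *
wait(4)
need((.463,-.145),.196,111.6)
"
```

```text
t 22.6 tcp [ 0.4656 -0.14    0.2007] head -67.8 tilt [ 0.0301  0.0028 -0.9995] grip 84.9 F [ 0.8 -0.6  1.3] q1,7 [ 0.23 -1.16]
 roll 0.06 then shift [-0.03  0.13  0.16] | no roll TRUE shift [-0.04  0.13  0.16]
```

{"fn": "jog_arm", "kwargs": {
  "series": [
    [-0.04, 0.13, 0.16, 0]
  ]
}}

```text
clock: 22.72
tcp_pos: [0.4624, -0.1405, 0.1971]
orientation: [2.593, -1.741, 0.041]
contact_force: [0.3, 0.4, -0.4]
grip_width: 0.0847
```

{"fn": "jog_arm", "kwargs": {
  "series": [
    [0, 0, 0, 0]
  ],
  "grip": 32,
  "newtons": 60
}}

```text
clock: 22.85
tcp_pos: [0.462, -0.1405, 0.1976]
orientation: [2.593, -1.741, 0.041]
contact_force: [0.9, 0.7, 0.3]
grip_width: 0.0696
```

```bash
python3 -c "
from h import *
wait(8)
need((.463,-.145),.196,111.6)
"
```

```text
t 23.25 tcp [ 0.4626 -0.1403  0.1979] head -67.8 tilt [ 3.170e-02 -1.000e-04 -9.995e-01] grip 39.0 F [-1.4  2.1  9.5] q1,7 [ 0.23 -1.16]
 roll 0.06 then shift [-0.01  0.05  0.06] | no roll TRUE shift [-0.01  0.05  0.06]
```

{"fn": "jog_arm", "kwargs": {
  "series": [
    [0, 0, -0.5, 0],
    [0, 0, -1, 0],
    [0, 0, -1, 0],
    [0, 0, -1, 0],
    [0, 0, -1, 0]
  ]
}}

```text
clock: 23.88
tcp_pos: [0.4593, -0.1359, 0.3375]
orientation: [2.592, -1.74, 0.034]
contact_force: [0.8, 0.4, -1.8]
grip_width: 0.0386
```

```bash
python3 -c "
from h import *
wait(4)
need((.5285,.1225),.33,111.6)
f=eyes.grab_frame('wrist');save(f,'w8.png')
"
```

```text
t 24.07 tcp [ 0.4595 -0.136   0.3363] head -67.7 tilt [ 0.0294  0.0034 -0.9996] grip 38.9 F [-0.5 -0.3 -2.1] q1,7 [ 0.26 -1.1 ]
 roll 0.07 then shift [-7.32 -5.33  0.21] | no roll TRUE shift [-7.26 -5.41 -0.02]
```

View pics/w8.png

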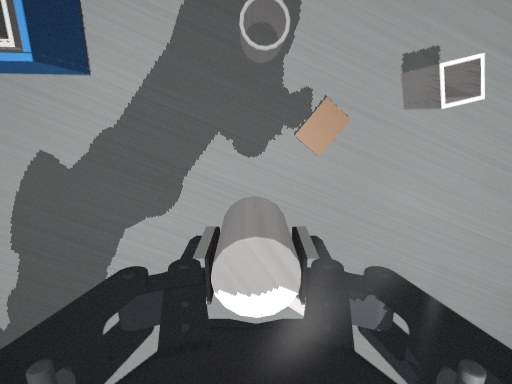

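{"fn": "jog_arm", "kwargs": {
  "series": [
    [-0.93, -0.68, 0, 0],
    [-0.93, -0.68, 0, 0],
    [-0.93, -0.68, 0, 0],
    [-0.93, -0.68, 0, 0],
    [-0.93, -0.68, 0, 0],
    [-0.93, -0.68, 0, 0],
    [-0.93, -0.68, 0, 0]
  ]
}}

```text
clock: 25.0
tcp_pos: [0.5151, 0.1014, 0.3178]
orientation: [2.574, -1.741, 0.008]
contact_force: [0.1, 0.1, -1.9]
grip_width: 0.039
```

```bash
python3 -c "
from h import *
wait(4)
need((.5286,.123),.285,111.6)
f=eyes.grab_frame('wrist');save(f,'w9.png')
"
```

```text
t 25.2 tcp [0.515  0.1008 0.318 ] head -68.0 tilt [ 0.0231  0.0248 -0.9994] grip 38.3 F [ 0.5 -0.6 -1.9] q1,7 [-0.12 -1.63]
 roll 0.04 then shift [-0.64 -0.82  1.1 ] | no roll TRUE shift [-0.66 -0.85  1.07]
```

View pics/w9.png

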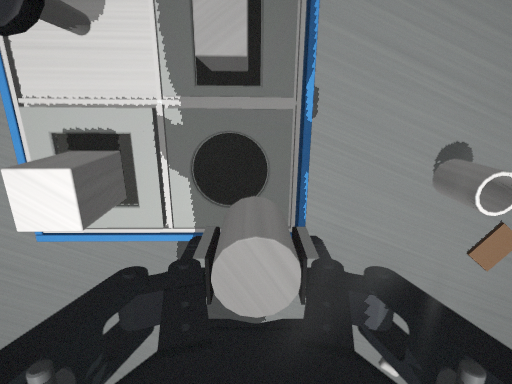

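```bash
python3 -c "
from h import *
f=eyes.grab_frame('wrist')
print(toz(f,(230,169),.084))
for d in eyes.place_of(f,'nest_round_floor')[:2]: print(d,toz(f,d['xy'],.079))
"
```

```text
[0.53111368 0.11988262 0.084     ]
{'xy': [231.1, 169.3], 'confidence': 0.76} [0.53004327 0.11893633 0.079     ]
{'xy': [254.6, 246.9], 'confidence': 0.54} [0.47632557 0.07838889 0.079     ]
```

{"fn": "jog_arm", "kwargs": {
  "series": [
    [-0.33, -0.42, 0.2, 0],
    [-0.33, -0.42, 0.2, 0]
  ]
}}

```text
clock: 25.6
tcp_pos: [0.5319, 0.1255, 0.3053]
orientation: [2.569, -1.749, 0.012]
contact_force: [0.1, 0.2, -1.7]
grip_width: 0.0391
```

```bash
python3 -c "
from h import *
wait(4)
need((.5286,.123),.279,111.6)
"
```

```text
t 25.8 tcp [0.5314 0.1254 0.3053] head -68.4 tilt [ 0.0248  0.0244 -0.9994] grip 39.0 F [ 0.3 -0.4 -1.4] q1,7 [-0.16 -1.68]
 roll 0.0 then shift [-0.09 -0.01  0.88] | no roll TRUE shift [-0.11 -0.03  0.87]
```

{"fn": "jog_arm", "kwargs": {
  "series": [
    [-0.06, -0.02, 0.8, 0]
  ]
}}

```text
clock: 25.92
tcp_pos: [0.5319, 0.1265, 0.2826]
orientation: [2.572, -1.749, 0.015]
contact_force: [0.2, -0.4, -2.3]
grip_width: 0.039
```

```bash
python3 -c "
from h import *
wait(4)
need((.5288,.1215),.277,111.6)
"
```

```text
t 26.12 tcp [0.5308 0.1263 0.2814] head -68.4 tilt [ 0.0249  0.0254 -0.9994] grip 38.8 F [ 0.7 -0.2 -1.7] q1,7 [-0.17 -1.7 ]
 roll 0.0 then shift [-0.01 -0.01  0.15] | no roll TRUE shift [-0.01 -0.01  0.15]
```

{"fn": "jog_arm", "kwargs": {
  "series": [
    [0, 0, 0.14, 0]
  ]
}}

```text
clock: 26.25
tcp_pos: [0.5312, 0.1261, 0.2782]
orientation: [2.57, -1.748, 0.012]
contact_force: [-0.4, 0.7, -2.3]
grip_width: 0.0385
```

```bash
python3 -c "
from h import *
wait(4)
need((.5288,.1215),.277,111.6)
f=eyes.grab_frame('scene');save(f,'s6.png')
i=f['pixels'][110:250,280:440,::-1];cv2.imwrite('pics/s6z.png',cv2.resize(i,None,fx=4,fy=4,interpolation=2))
"
```

```text
t 26.45 tcp [0.5309 0.1261 0.2775] head -68.4 tilt [ 0.0251  0.0249 -0.9994] grip 38.6 F [ 0.1  0.3 -2.3] q1,7 [-0.17 -1.7 ]
 roll 0.0 then shift [-0.01 -0.01  0.02] | no roll TRUE shift [-0.01 -0.01  0.02]
```

View pics/s6z.png

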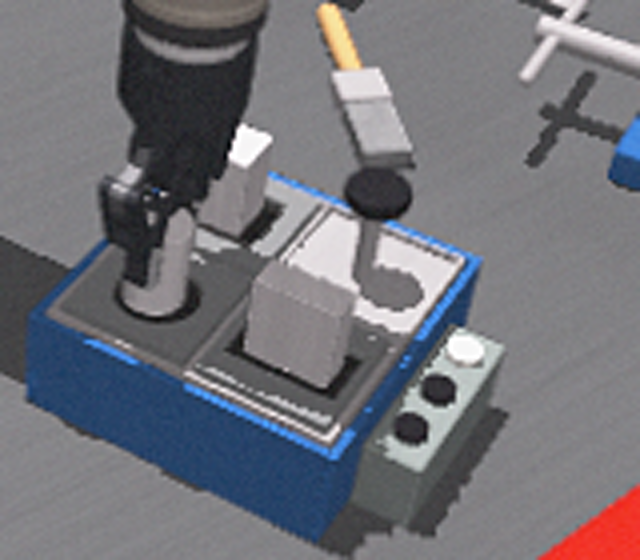

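{"fn": "jog_arm", "kwargs": {
  "series": [
    [0, 0, 0.04, 0]
  ]
}}

```text
clock: 26.62
tcp_pos: [0.5309, 0.1262, 0.2771]
orientation: [2.57, -1.747, 0.011]
contact_force: [-4.8, -0.7, 11.9]
grip_width: 0.0387
```

{"fn": "jog_arm", "kwargs": {
  "series": [
    [0, 0, 0, 0]
  ],
  "grip": 62
}}

```text
clock: 26.75
tcp_pos: [0.5312, 0.1262, 0.2776]
orientation: [2.57, -1.747, 0.012]
contact_force: [0.1, -0.5, -0.5]
grip_width: 0.0556
```

```bash
python3 -c "
from h import *
wait(5)
need((.5288,.1215),.277,111.6)
"
```

```text
t 27.0 tcp [0.531  0.1262 0.2772] head -68.4 tilt [ 0.0252  0.0244 -0.9994] grip 62.1 F [ 0.2 -0.3  0.7] q1,7 [-0.17 -1.7 ]
 roll 0.0 then shift [-0.01 -0.    0.01] | no roll TRUE shift [-0.01 -0.    0.01]
```

{"fn": "jog_arm", "kwargs": {
  "series": [
    [0, 0, -0.7, 0],
    [0, 0, -1, 0],
    [0, 0, -1, 0]
  ]
}}

```text
clock: 27.38
tcp_pos: [0.5313, 0.1285, 0.3575]
orientation: [2.566, -1.744, 0.005]
contact_force: [0.1, -0.5, -0.3]
grip_width: 0.062
```

{"fn": "jog_arm", "kwargs": {
  "series": [
    [0, 0, -0.8, 0]
  ],
  "grip": 0
}}

```text
clock: 27.5
tcp_pos: [0.5318, 0.1293, 0.3826]
orientation: [2.566, -1.744, 0.006]
contact_force: [0.8, 0.2, 1.0]
grip_width: 0.0452
```

```bash
python3 -c "
from h import *
wait(4)
need((.582,.248),.38,111.6)
f=eyes.grab_frame('scene');save(f,'s7.png')
for d in eyes.place_of(f,'lift_pad')[:1]: print(d,toz(f,d['xy'],.15))
i=f['pixels'][110:250,280:440,::-1];cv2.imwrite('pics/s7z.png',cv2.resize(i,None,fx=4,fy=4,interpolation=2))
f=eyes.grab_frame('wrist');save(f,'w10.png')
for d in eyes.place_of(f,'lift_pad')[:1]: print(d,toz(f,d['xy'],.15))
"
```

```text
t 27.7 tcp [0.5317 0.1292 0.3813] head -68.4 tilt [ 0.0247  0.0302 -0.9992] grip 15.3 F [ 0.1 -0.  -0.8] q1,7 [-0.16 -1.65]
 roll 0.0 then shift [-3.19 -3.17  0.04] | no roll TRUE shift [-3.19 -3.17 -0.13]
{'xy': [372.7, 153.9], 'confidence': 0.77} [0.57322708 0.25149978 0.15      ]
{'xy': [104.9, 62.7], 'confidence': 0.76} [0.58283946 0.24565474 0.15      ]
```

View pics/s7z.png

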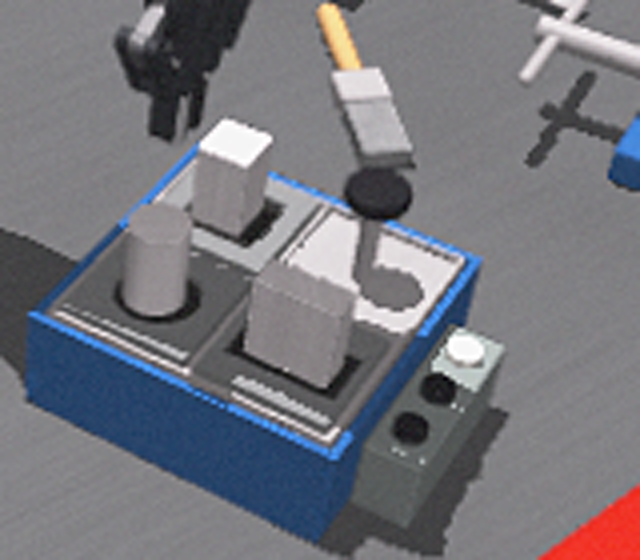

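View pics/w10.png

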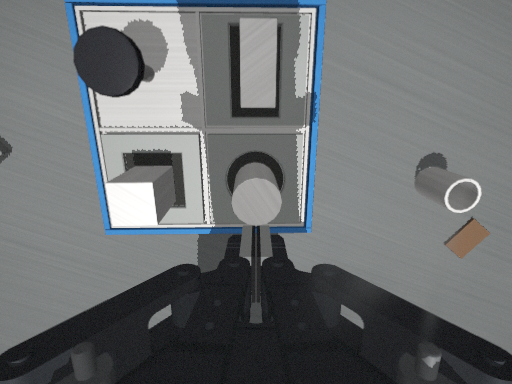

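All three stand in their recesses with a gap all round, and the tray is still raised. The pad is at (109,62) in the wrist view, so I'll move over it.

{"fn": "jog_arm", "kwargs": {
  "series": [
    [-0.8, -0.79, 0.15, 0],
    [-0.8, -0.79, 0.1, 0],
    [-0.8, -0.79, 0.1, 0],
    [-0.8, -0.79, 0.1, 0]
  ]
}}

```text
clock: 28.4
tcp_pos: [0.5852, 0.252, 0.3571]
orientation: [2.554, -1.747, 0.001]
contact_force: [-0.2, 0.8, 0.0]
grip_width: -0.0001
```

```bash
python3 -c "
from h import *
wait(4)
need((.5822,.247),.328,111.6)
"
```

```text
t 28.6 tcp [0.5847 0.2514 0.3571] head -68.6 tilt [ 0.0266  0.0391 -0.9989] grip 0.3 F [ 0.2 -0.2  0.2] q1,7 [-0.32 -1.83]
 roll -0.02 then shift [-0.03 -0.07  0.97] | no roll TRUE shift [-0.06 -0.11  0.96]
```

{"fn": "jog_arm", "kwargs": {
  "series": [
    [-0.06, -0.11, 0.7, 0]
  ]
}}

```text
clock: 28.72
tcp_pos: [0.5872, 0.2525, 0.3366]
orientation: [2.555, -1.749, 0.003]
contact_force: [-0.2, -0.1, -0.1]
grip_width: -0.0002
```

```bash
python3 -c "
from h import *
wait(4)
need((.5822,.247),.328,111.6)
f=eyes.grab_frame('scene');save(f,'s8.png')
i=f['pixels'][90:230,280:440,::-1];cv2.imwrite('pics/s8z.png',cv2.resize(i,None,fx=4,fy=4,interpolation=2))
"
```

```text
t 28.93 tcp [0.5863 0.2526 0.3349] head -68.7 tilt [ 0.0271  0.0412 -0.9988] grip 0.1 F [-0.4  0.6  0.7] q1,7 [-0.32 -1.84]
 roll -0.03 then shift [-0.02 -0.02  0.23] | no roll TRUE shift [-0.02 -0.03  0.23]
```

View pics/s8z.png

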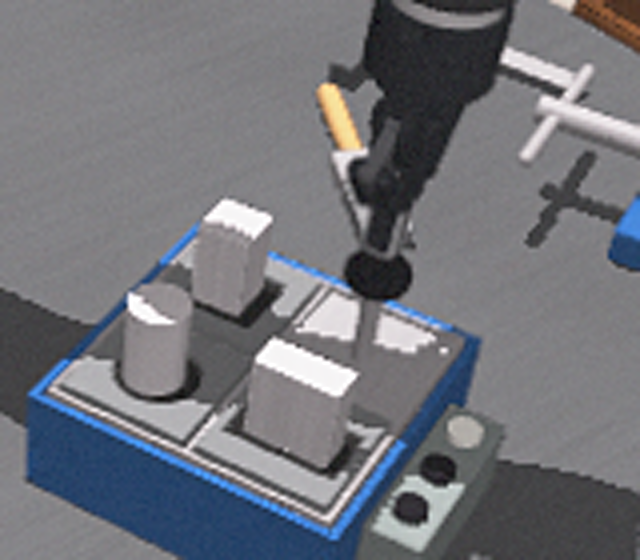

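The shut fingertips are centred just above the pad. I'll press in small steps.

{"fn": "jog_arm", "kwargs": {
  "series": [
    [0, 0, 0.25, 0],
    [0, 0, 0.15, 0]
  ]
}}

```text
clock: 29.22
tcp_pos: [0.5864, 0.252, 0.3241]
orientation: [2.555, -1.748, 0.001]
contact_force: [-0.4, 0.4, 0.4]
grip_width: 0.0001
```

{"fn": "jog_arm", "kwargs": {
  "series": [
    [0, 0, 0.15, 0],
    [0, 0, 0.15, 0]
  ]
}}

```text
clock: 29.48
tcp_pos: [0.5863, 0.2521, 0.3192]
orientation: [2.555, -1.749, 0.003]
contact_force: [-6.2, -2.5, 15.0]
grip_width: -0.0
```

{"fn": "jog_arm", "kwargs": {
  "series": [
    [0, 0, 0.2, 0],
    [0, 0, 0.2, 0]
  ]
}}

```text
clock: 29.72
tcp_pos: [0.5859, 0.2519, 0.3103]
orientation: [2.557, -1.75, 0.005]
contact_force: [-1.4, -0.1, 0.8]
grip_width: -0.0
```

{"fn": "jog_arm", "kwargs": {
  "series": [
    [0, 0, 0.25, 0],
    [0, 0, 0.25, 0]
  ]
}}

```text
clock: 29.98
tcp_pos: [0.5856, 0.2513, 0.2946]
orientation: [2.557, -1.75, 0.006]
contact_force: [-0.1, -0.0, 0.1]
grip_width: -0.0002
```

```bash
python3 -c "
from h import *
wait(3)
need((.5822,.247),.328,111.6)
f=eyes.grab_frame('scene');save(f,'s9.png')
i=f['pixels'][90:230,280:440,::-1];cv2.imwrite('pics/s9z.png',cv2.resize(i,None,fx=4,fy=4,interpolation=2))
"
```

```text
t 30.12 tcp [0.5855 0.2513 0.2945] head -68.8 tilt [ 0.0273  0.0341 -0.999 ] grip 0.1 F [-0.4  0.5 -0.7] q1,7 [-0.33 -1.86]
 roll -0.04 then shift [-0.05 -0.02 -1.12] | no roll TRUE shift [-0.02  0.02 -1.12]
```

View pics/s9z.png

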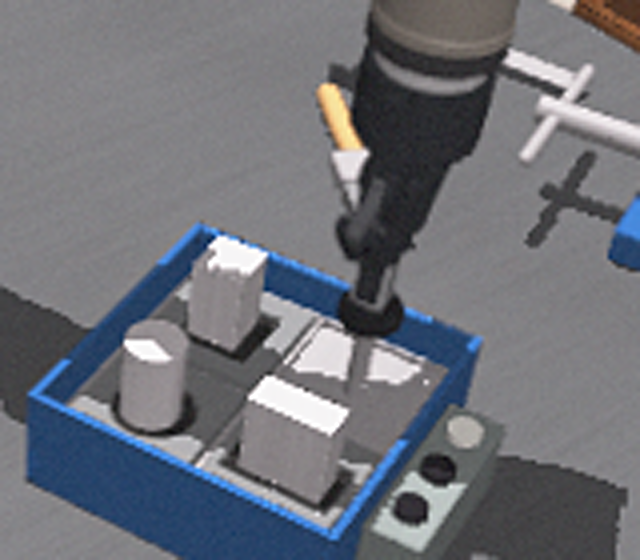

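The tray has run down and all three blanks are still upright. I'll retreat and check.

{"fn": "jog_arm", "kwargs": {
  "series": [
    [0, 0, -0.5, 0],
    [0, 0, -1, 0],
    [0, 0, -1, 0],
    [0, 0, -1, 0],
    [0, 0, -1, 0]
  ]
}}

```text
clock: 30.8
tcp_pos: [0.5882, 0.2564, 0.4363]
orientation: [2.556, -1.749, 0.004]
contact_force: [-0.2, 0.5, 0.2]
grip_width: 0.0003
```

```bash
python3 -c "
from h import *
wait(10)
need((.5822,.247),.328,111.6)
f=eyes.grab_frame('scene');save(f,'s10.png')
i=f['pixels'][110:335,90:430,::-1];cv2.imwrite('pics/s10z.png',cv2.resize(i,None,fx=2.3,fy=2.3,interpolation=2))
f=eyes.grab_frame('wrist');save(f,'w11.png')
f=eyes.grab_frame('top');save(f,'t10.png')
for d in eyes.place_of(f,'lift_pad')[:1]: print(d,toz(f,d['xy'],.15),toz(f,d['xy'],.12))
for c in ['round_tube_mid','square_tube_mid']:
  for d in eyes.place_of(f,c)[:1]: print(c,d,toz(f,d['xy'],.03))
"
```

```text
t 31.3 tcp [0.5882 0.2562 0.4328] head -68.7 tilt [ 0.0275  0.0385 -0.9989] grip 0.3 F [-0.  -0.1  0.3] q1,7 [-0.32 -1.82]
 roll -0.03 then shift [0.07 0.1  3.49] | no roll TRUE shift [-0.03 -0.04  3.5 ]
{'xy': [144.6, 183.0], 'confidence': 0.76} [0.57986359 0.23556294 0.15      ] [0.58557055 0.24489167 0.12      ]
round_tube_mid {'xy': [271.7, 186.8], 'confidence': 0.7} [ 0.5881768  -0.09793374  0.03      ]
square_tube_mid {'xy': [328.8, 177.6], 'confidence': 0.7} [ 0.61422982 -0.26639872  0.03      ]
```

View pics/s10z.png

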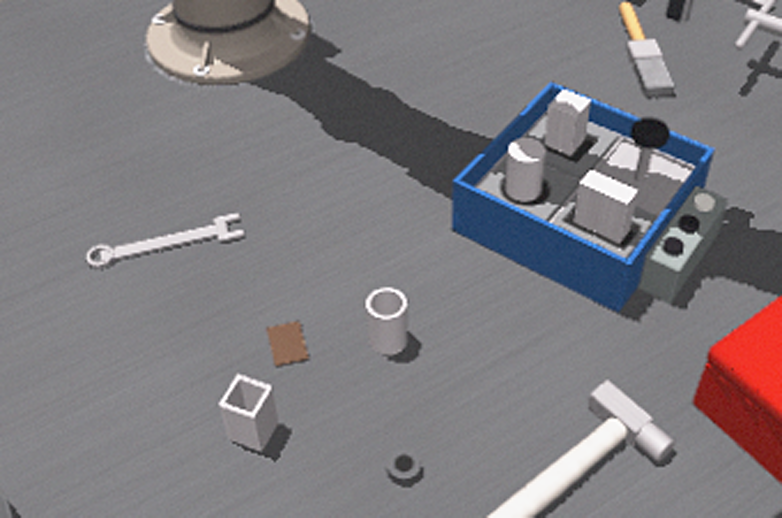

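View pics/w11.png

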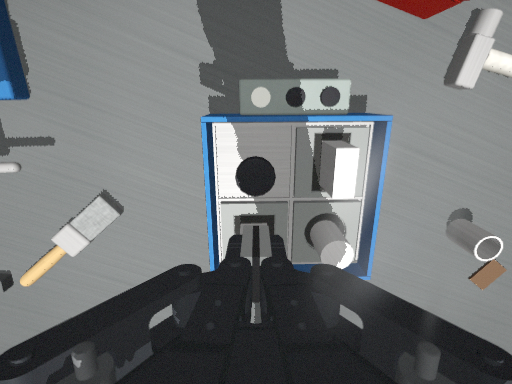

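The scene view shows the tray still down a second after I let go, with three upright blanks at (525,170), (566,122) and (605,205). Both tubes are undisturbed and the hand is clear. Handing in.

```bash
python3 -c "
from h import *
print(r.hand_in())"
```

```text
the job is handed in; nothing more can be done
None
```

I stood the flat, square and round blanks in their matching nests and let each one go. With the tray still raised, I then pressed it down by the black pad until it caught, and handed the job in at about 31 s. No verdict was reported.

- **Tray and blanks:** About a second after I lifted off the pad, the scene camera showed the tray still down and all three blanks upright in their recesses. The top camera's pad detection fits the 120 mm height of a lowered pad better than 150 mm.
- **Tubes and hand:** Both tubes stood where they started, within about 6 mm by the detector. That is roughly its own scatter, and the pictures show no change. The gripper was clear, with the forces at zero.
- **Forces:** The highest I read was about 20 N, as the square blank touched down. The press on the pad read 15 N.
- **Less certain:** The hand's tilt drifted during the job, up to about 4° while I gripped the square blank. The camera estimates of the nest and pad positions also differed by a few millimetres. I judged each blank to be on its floor from the hand height, and for the square and round also from a contact force. The flat showed no clear contact force and was let go within about 1 mm of its floor.

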